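# Set the timer and clamp the glued plaque block

## Task

Turn the timer's dial to the long thick mark and let go of it; then pump the clamp's trigger (squeeze it to the handle, let it spring back, repeat) until the jaw's sprung pad meets the glued block and presses it against the anvil. Finish while holding the trigger squeezed so that the pad is pushed back about 7 mm: a firm press, but never more than 13 mm, which would crush the joint. Work the jaw only through the trigger, touch neither it nor the block, and leave the other things on the desk where they are.

Things in the scene. Friction and masses are not known exactly. Their poses are not given: they have to be found in the camera images.
- clamp: Fixed one-hand ratchet clamp on a wooden base board (x -118 to 202 mm, 90 mm wide, 12 mm thick). Origin on the desk under the black pump housing (x -28 to 28 mm, 44 mm wide, 90 mm high), z up; +x is the way the jaw advances, towards the steel anvil (78 mm high). Rod, jaw and pad lie below 75 mm; a closed guard covers the rod behind. Beyond the trigger (+x) all is free above 90 mm.
- handle_top (a point): centre of the top of the fixed upright black handle on the housing: 16 mm thick (clamp x), 30 mm wide, x -32 to -16 mm from the clamp origin, top 175 mm above the desk; the trigger blade stands on its +x side. Handle and trigger are together about 64 mm over their outer faces at 155 mm height, at rest
- paddle: Steel trigger blade: 9 mm thick, 34 mm wide (y), 20 to 92 mm from its pivot, top about 178 mm high. Origin at the pivot, 12 mm ahead (+x) of the clamp origin and 88 mm above the desk. At rest its frame is parallel to the clamp's and the blade leans 0.22 rad from vertical towards +x, away from the handle. Press its +x face towards the handle (clamp -x), with shut fingers or between fingers.
- paddle_face (a point): point on the +x face of the trigger blade, on its middle line, 67 mm from the pivot (about 152 mm above the desk at rest)
- trigger (a joint): Trigger angle, rad: 0 at rest (sprung back with 2 to 4 N at the blade), grows as squeezed to the handle, stop 0.44. Blade lean = 0.22 minus this. Moves the rod 38 mm per rad, teeth 6 mm apart, first mm may be idle. A full squeeze (past 0.35) and full release carries the jaw 12 mm (the first 8 to 16). Released, the rod is held by 3.5 N friction only: a harder press springs back to about 3 mm of pad travel.
- rack (a joint): travel of the toothed rod with the jaw, m: 0 fully back, grows towards the anvil, up to 0.075. Only the trigger shall move it.
- jaw: dark steel jaw head on the rod's end, 12 x 40 x 46 mm, carrying the spring pad. Origin on the rod axis, 46 mm above the desk, at the clamp origin's x plus rack; the head lies 38 to 50 mm ahead (+x). Not to be touched by the robot.
- pad (a joint): how far the sprung pad is pressed back into the jaw, m: 0 free, grows with pressure, 1.2 N per mm, stop at 0.016. Holding it at 4 to 10 mm takes some 6 to 12 N on the trigger blade
- pad_face (a point): centre of the front (+x) face of the black rubber pad, 50 mm wide and 44 mm high, 46 mm above the desk; at pad 0 it stands 73 mm plus rack ahead of the clamp origin
- block: Glued wooden plaque block of three boards, loose, standing on the clamp's base board before the anvil: 45 mm (x) x 78 mm (y) x 70 mm high. Origin at the centre of its underside, 12 mm above the desk; axes parallel to the clamp's; near face 22.5 mm behind (-x of) its origin. At the start the pad is 25 to 55 mm from it, the anvil 1 to 3 mm.
- anvil_face (a point): centre of the anvil's face that the block is pressed against, 46 mm above the desk
- timer: Fixed grey timer, 116 x 116 mm, with a round white face 36 mm above the desk. Origin on the desk under the dial's axis, z up. Short marks every 25 degrees around the dial; one mark is longer and thicker than all others (19 x 5 mm): the setting wanted.
- timer_mark (a point): centre of the long thick mark on the timer's face, 43.5 mm from the dial axis
- dial (a joint): angle of the dial in rad, grows clockwise seen from above, 0 at the first short mark; the long mark is at 1.309. Starts between 0 and 0.5, turns freely with little friction (0.04 N m) and stays where it is left; range 0 to 4.4
- dial_grip (a point): on the dial's axis, 67 mm above the desk, in the middle of the black grip bar: 50 mm long, 12 mm wide, 43 to 75 mm above the desk, standing on a disc of 52 mm diameter whose top is 44 mm high. Pinch the bar across its width.
- dial_pointer (a point): white pointer tip of the dial, 33 mm from its axis, 40 mm above the desk; the grip bar lies along the line from the axis to this point
- glue: white round glue bottle, 48 mm diameter, 110 mm tall; origin at the centre of its underside. Bystander.
- tape: roll of clear tape lying flat, 72 mm outside diameter, 20 mm high; origin at the centre of its underside. Bystander.
- marker_a: marker pen lying on the desk, 130 mm long, 18 mm thick, along its x; origin below its middle. Bystander.
- stapler: black stapler, 130 x 34 x 50 mm, long axis x; origin at the centre of its underside. Bystander.
- mug: blue mug, 82 mm diameter, 95 mm tall; origin at the centre of its underside. Bystander.
- tissue_box: pale tissue box, flat, 115 x 115 x 50 mm; origin at the centre of its underside. Bystander.
- pen_cup: dark round pen cup, 76 mm diameter, 100 mm tall, with pens up to 180 mm high; origin at the centre of its underside. Bystander.

How it is judged:
On the way, in this order (a step that is already met when the one before it is completed fails the run):
1. the dial stands at the long mark (within 0.12 rad), the fingers off it (value of joint dial between 1.189 and 1.429 rad and distance between the grasp point and dial_grip above 0.06 m), for 0.2 s.
2. the pad presses on the block (value of joint pad above 0.001 m and contact force between jaw and block above 1 N), for 0.1 s.
At the end, for the whole second after the job is handed in: The dial stands within 0.12 rad of the long mark; the gripper is still pressing the trigger blade (over 1 N); the block stands upright against the anvil and the sprung pad presses it, pushed back 4 to 10 mm (about 5 to 12 N), steadily for the last second (value of joint dial between 1.189 and 1.429 rad and value of joint pad between 0.004 and 0.01 m and contact force between any of the fingers, the arm and paddle above 1 N and contact force between jaw and block above 1 N and horizontal distance between block and anvil_face below 0.032 m and angle between block's own z axis and vertical below 0.06 rad); the arm keeps its last pose, push and grip.
It fails at once if the joint is crushed: the pad is pushed back more than 13 mm (value of joint pad above 0.013 m).
It fails at once if the robot touches the jaw, its pad or the block (contact force between any of the fingers, the arm and jaw above 1 N or contact force between any of the fingers, the arm and block above 1 N).
It fails at once if a bystander is moved by more than 20 mm (distance of any of glue, tape, marker_a, stapler, mug, tissue_box, pen_cup from where it was at the start of the episode above 0.02 m).
It also fails if it takes over 72 s, if anything falls off the work surface, if the arm or the gripper's body presses on something with over 40 N, if the wrist force passes 120 N, or if a joint passes its speed limit or range.

## Robot

A 6-joint arm with a two-finger parallel gripper is mounted at the origin on the work surface. World frame = base frame: x ahead of the robot, y to its left, z up, the work surface at z = 0. Lengths are in m, angles in rad, forces in N, time in s.
With the tool pointing down it reaches from about 0.35 to 0.775 m from the base axis. Payload 7.3 kg.
Tool frame: the origin (TCP) lies midway between the tips of the shut fingers; the grasp point (between the pads) lies 19 mm behind it; z points along the fingers, y is the line along which they close (so a half turn about z gives the same grasp; the last joint's range is limited). The gripper opens to 92 mm and grips with 3 to 60 N. Pads are 19 mm wide; open, the fingers measure 130 mm over their backs; the gripper's body (75 mm by 190 mm) begins 47 mm behind the grasp point.
Start: joints at [0.995, 0.342, 1.524, -0, 1.275, -0.146], TCP at [0.219, 0.477, 0.227] pointing down, gripper open.
Joint ranges: [-2.53, 2.53], [-0.77, 2.02], [0.04, 2.7], [-1, 4.14], [0.28, 2.66], [-3.11, 3.11]. Speed limits (rad/s): [2.57, 2.57, 3.14, 3.14, 3.14, 3.14].

## Interface

Orientations are given as a unit quaternion [x, y, z, w].
In Python, from plant import status, optics, job_done gives the robot as it stands.
- The arm moves only by the tool jog_arm, never from a script. Its argument "moves" is a list of rows, each an object of numbers: "dx", "dy", "dz": the shift along the tool's x, y, z in mm; "ax", "ay", "az": the turn, a rotation vector about the tool's x, y, z in degrees; "grip": the closure, from 0 (fully open) to 1 (shut). In form: [{"dx": .., "dy": .., "dz": .., "ax": .., "ay": .., "az": .., "grip": ..}, ...]. A call has 1 to 8 rows; each row shifts and turns the commanded pose from where the row before left it, along the tool's axes as they then stand; what a row does not reach is not made up. A row lasts 1/10 s, in which the tool goes at most 50 mm and 8.59 degrees, less where a joint would pass 70% of its speed; a pose out of reach is approached as far as the arm can. A call is refused whole if a number of a shift passes 50 or a number of a turn 8.59, either way. A call with a gripper value outside its range is refused whole. The fingers move at their own pace and stop on an object; "grip_force" is the grip in N (left out, the last holds). Time passes only in rows, so rows that do not move let the fingers close. It gives the time, the measured TCP pose, the force, the opening and the grip force at its end, in the units of the state.
- status.get_state(): the state, without advancing time (a new reading comes with each control period).
- optics.get_image(name): name is "scene" or "side" or "wrist"; returns (picture, depth): 420x560x3 uint8, blue, green, red; 420x560 float32, m along the optical axis (not along the pixel's ray), 0 where there is no reading.
- optics.camera_model(name): a dict with "fx", "fy", "cx", "cy" (pixels), "eye" and "rotation" of the camera in the world. Camera axes: x right, y up, looking along -z (the intrinsics and any distortion apply to the point x, -y, -z); pixel columns grow to the right and rows downward; lengths in m; the calibration is good to about 2 mm. A picture is of the moment at which its call begins: read the wrist's pose just before it. camera_model takes no time and is no camera call; for the wrist camera it gives the pose at the moment of the call.
- job_done(): hands the job in; it is judged then, once.
The state is a dict: "clock": time; "q": joint angles; "joint_velocities": joint speeds; "joint_efforts": joint torques, N m; "tcp_pos": TCP position; "eef_rot": TCP orientation; "force": force on the tool from outside, world axes, zero at the start; "wrist_torque": the same for the moment, N m; "finger_gap": finger opening in m; "grasp_force": force on a finger pad.
Only numpy, scipy, OpenCV 4.12 (cv2) and the standard library are available. Lean on these libraries where they do the work, as an engineer would, in place of code of your own. Each camera call takes 0.05 s, during which the arm holds its last target. There are 200 camera calls.

## Working session

There is one attempt and no reset: what is moved stays moved. The work goes in short steps, Python scripts to look and compute and a tool call to move; the robot and the scene stay as the last step left them, time stands still between calls to the robot, and variables do not carry over. Pictures are saved under pics/ and viewed, at most 10 in all, crops included, and the job is handed in when it is done.

Besides the shell and the picture viewer there is one more tool, called after ">>>" by a JSON object that holds its "name" and its "arguments", one argument or row to a line. jog_arm: Moves the arm, as the interface text tells. Its arguments: {"type":"object","properties":{"moves":{"type":"array"},"grip_force":{"type":"number"}},"required":["moves"]}

```bash
ls; mkdir -p pics; cat > h.py <<'E'
import numpy as np,cv2
from plant import status,optics,job_done
def cast(m,u,v,z):
    # pixel to world point on plane z
    d=np.array([(u-m['cx'])/m['fx'],-(v-m['cy'])/m['fy'],-1.]);R=np.array(m['rotation']).reshape(3,3)
    w=R@d;e=np.array(m['eye']);return e+w*(z-e[2])/w[2]
def dep(m,u,v,D):
    d=np.array([(u-m['cx'])/m['fx'],-(v-m['cy'])/m['fy'],-1.]);R=np.array(m['rotation']).reshape(3,3)
    return np.array(m['eye'])+R@d*D
def proj(m,p):
    R=np.array(m['rotation']).reshape(3,3);c=R.T@(np.array(p)-m['eye']);return m['cx']+m['fx']*c[0]/-c[2],m['cy']-m['fy']*c[1]/-c[2]
E
python3 - <<'E'
from h import *
for n in('scene','side'):
    im,d=optics.get_image(n);m=optics.camera_model(n);print(n,m)
    cv2.imwrite(f'pics/{n}0.png',im);np.savez(f'{n}0.npz',im=im,d=d)
s=status.get_state();print(s)
E
```

```text
pics
scene {'fx': 432.51896980077464, 'fy': 432.51896980077464, 'cx': 273.2828602114301, 'cy': 209.2012739854961, 'eye': array([0.92781537, 0.37036233, 1.05358699]), 'rotation': array([0.08926447, 0.22222696, 0.90467163, 0.3524433 ])}
side {'fx': 403.95564574683704, 'fy': 403.95564574683704, 'cx': 269.9081712345049, 'cy': 207.90344690303016, 'eye': array([ 0.34876916, -0.6605546 ,  0.97595505]), 'rotation': array([ 0.32458239, -0.05965375, -0.15524922,  0.9311205 ])}
{'clock': 0.1, 'q': array([ 9.95040085e-01,  3.42622504e-01,  1.52486115e+00,  6.37859421e-06,
        1.27539157e+00, -1.46028387e-01]), 'joint_velocities': array([ 5.58505526e-04,  1.16648615e-03, -3.97024941e-03,  2.45854077e-04,
       -1.25944691e-03,  9.30273822e-05]), 'joint_efforts': array([ 1.84435332e-03, -4.32005274e+01, -2.44695318e+01,  7.19766947e-02,
        5.24856162e-02, -8.39102790e-05]), 'tcp_pos': array([0.21853593, 0.47698868, 0.22615137]), 'eef_rot': array([ 2.13215352e-01,  9.77005017e-01, -5.98895249e-04, -2.29296797e-04]), 'force': array([-0.3715502 , -0.9352381 , -0.31457924]), 'wrist_torque': array([ 0.01397459, -0.0543898 , -0.0001783 ]), 'grasp_force': 0.0, 'finger_gap': 0.09153437185673086}
```

Rotation is a quaternion.

```bash
sed -i "s/np.array(m\['rotation'\]).reshape(3,3)/Rot.from_quat(m['rotation']).as_matrix()/; 1a from scipy.spatial.transform import Rotation as Rot" h.py; head -5 h.py
```

```text
import numpy as np,cv2
from scipy.spatial.transform import Rotation as Rot
from plant import status,optics,job_done
def cast(m,u,v,z):
    # pixel to world point on plane z
```

View pics/scene0.png

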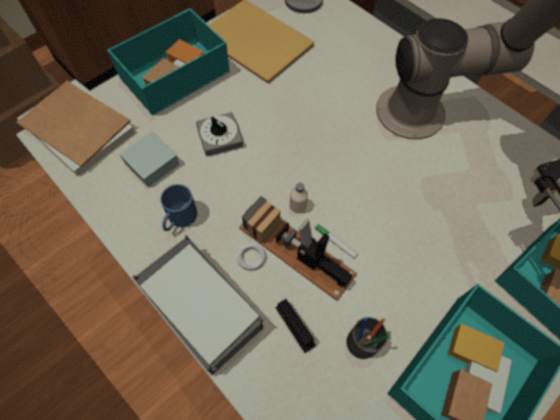

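View pics/side0.png

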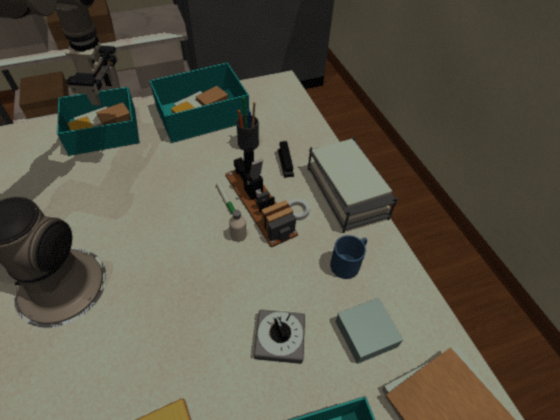

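Scene view: timer at about (218,130), with the clamp board running from the anvil end (250,222) to (347,285) and the trigger/handle at about (310,240). In the side view the timer is at (280,335), and the clamp runs from (245,170) to (290,235). Next I'll measure both.

```bash
python3 - <<'E'
from h import *
for n in('scene','side'):
    z=np.load(f'{n}0.npz');im=z['im'];d=z['d'];m=optics.camera_model(n)
    h,w=d.shape;U,V=np.meshgrid(np.arange(w),np.arange(h))
    R=Rot.from_quat(m['rotation']).as_matrix()
    P=np.stack([(U-m['cx'])/m['fx']*d,-(V-m['cy'])/m['fy']*d,-d],-1)@R.T+m['eye']
    box=dict(scene=(195,110,245,155),side=(250,305,310,365))[n]
    x0,y0,x1,y1=box
    S=P[y0:y1,x0:x1].reshape(-1,3);c=im[y0:y1,x0:x1].reshape(-1,3).astype(int)
    k=(S[:,2]>.030)&(S[:,2]<.041)
    r=cv2.minAreaRect((S[k][:,:2]*1000).astype(np.float32));print(n,'timer',r, S[k].mean(0))
    k=(S[:,2]>.06)&(S[:,2]<.085);print('grip',k.sum(),S[k].mean(0) if k.any() else 0, cv2.minAreaRect((S[k][:,:2]*1000).astype(np.float32)))
    box=dict(scene=(225,190,370,305),side=(215,140,310,250))[n]
    x0,y0,x1,y1=box
    S=P[y0:y1,x0:x1].reshape(-1,3);hsv=cv2.cvtColor(im,cv2.COLOR_BGR2HSV)[y0:y1,x0:x1].reshape(-1,3)
    k=(S[:,2]>.006)&(S[:,2]<.018)&(hsv[:,1]>110)
    print('board',k.sum(),cv2.minAreaRect((S[k][:,:2]*1000).astype(np.float32)),cv2.boxPoints(cv2.minAreaRect((S[k][:,:2]*1000).astype(np.float32))))
    k=(S[:,2]>.165)&(S[:,2]<.19);print('tops',k.sum(),cv2.boxPoints(cv2.minAreaRect((S[k][:,:2]*1000).astype(np.float32))) if k.any() else 0)
    a=dict(scene=[(195,108,247,158),(235,190,365,300)],side=[(250,305,310,365),(215,140,310,250)])[n]
    for i,(x0,y0,x1,y1) in enumerate(a): cv2.imwrite(f'c_{n}{i}.png',cv2.resize(im[y0:y1,x0:x1],(400,300),interpolation=3))
I=[cv2.imread(f'c_{n}{i}.png') for n in('scene','side') for i in(0,1)]
cv2.imwrite('pics/m1.png',np.vstack([np.hstack(I[:2]),np.hstack(I[2:])]))
E
```

```text
scene timer ((503.169921875, -321.33416748046875), (118.62456512451172, 114.84516143798828), 65.71136474609375) [ 0.50632099 -0.31605113  0.03418933]
grip 90 [ 0.50400581 -0.31918271  0.07077352] ((503.0869445800781, -321.9929504394531), (13.444445610046387, 51.318511962890625), 1.3765857219696045)
board 1501 ((566.3341064453125, 95.0380859375), (135.44105529785156, 314.5109558105469), 8.73597526550293) [[475.515    240.18372 ]
 [523.28345  -70.67853 ]
 [657.1532   -50.107544]
 [609.38477  260.7547  ]]
tops 173 [[560.7619   168.44092 ]
 [570.79865  101.702324]
 [605.11725  106.863464]
 [595.0805   173.60205 ]]
side timer ((500.2301330566406, -323.4482421875), (115.50276947021484, 115.19610595703125), 65.62134552001953) [ 0.49872934 -0.32736422  0.03447468]
grip 133 [ 0.49988836 -0.32440977  0.07219416] ((500.4718017578125, -322.39373779296875), (12.122295379638672, 50.99996566772461), 2.8063907623291016)
board 761 ((596.9476928710938, 123.07563781738281), (382.10333251953125, 205.23338317871094), 76.17404174804688) [[451.64792  -37.917862]
 [650.93494  -86.96318 ]
 [742.24744  284.06915 ]
 [542.96045  333.11444 ]]
tops 114 [[555.92993  166.9206  ]
 [569.54443   99.466705]
 [601.74915  105.966705]
 [588.13464  173.4206  ]]
```

View pics/m1.png

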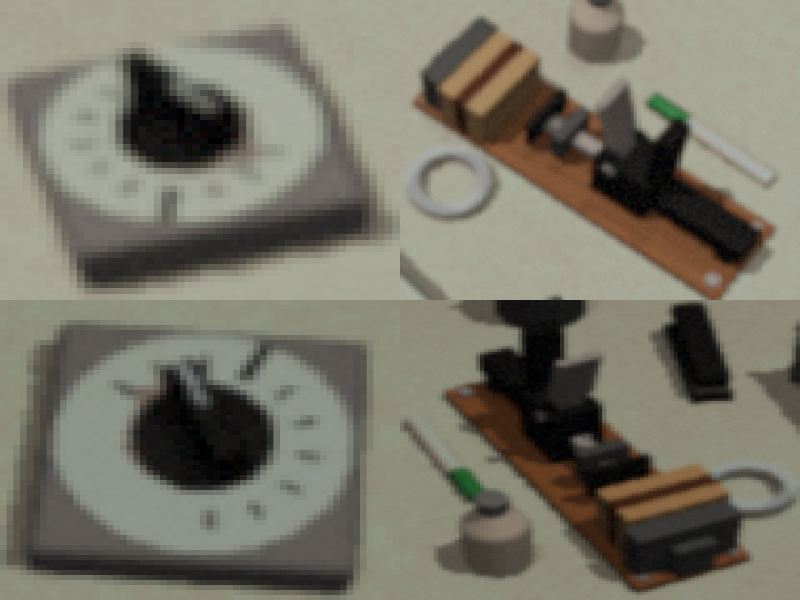

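>>> {"name": "jog_arm", "arguments": {
  "moves": [
    {"dx":-34,"dy":-35,"grip":0},
    {"dx":-34,"dy":-35,"grip":0},
    {"dx":-34,"dy":-35,"grip":0},
    {"dx":-34,"dy":-35,"grip":0},
    {"dx":-34,"dy":-35,"grip":0},
    {"dx":-34,"dy":-35,"grip":0},
    {"dx":-34,"dy":-35,"grip":0},
    {"dx":-34,"dy":-35,"grip":0}
  ]
}}

```text
validation failed for argument at $.mo...
```

>>> {"name": "jog_arm", "arguments": {
  "moves": [
    {"dx":-34,"dy":-35,"grip":0},
    {"dx":-34,"dy":-35,"grip":0},
    {"dx":-34,"dy":-35,"grip":0},
    {"dx":-34,"dy":-35,"grip":0},
    {"dx":-34,"dy":-35,"grip":0},
    {"dx":-34,"dy":-35,"grip":0},
    {"dx":-34,"dy":-35,"grip":0},
    {"dx":-34,"dy":-35,"grip":0}
  ]
}}

```text
validation failed for argument at $.mo...
```

>>> {"name": "jog_arm", "arguments": {
  "moves": [
    {"az":8,"grip":0},
    {"az":8,"grip":0},
    {"az":8,"grip":0},
    {"az":8,"grip":0},
    {"az":8,"grip":0},
    {"az":8,"grip":0},
    {"az":8,"grip":0},
    {"az":8,"grip":0}
  ]
}}

```text
validation failed for argument at $.mo...
```

```bash
python3 - <<'E'
from h import *
m=optics.camera_model('wrist');im,d=optics.get_image('wrist')
s=status.get_state();print(s['clock'],s['tcp_pos'],s['eef_rot'],s['q'])
cv2.imwrite('pics/w1.png',im);np.savez('w1.npz',im=im,d=d);import pickle;pickle.dump(m,open('w1.pkl','wb'));print(m)
print(proj(m,[.502,-.322,.036]))
m=optics.camera_model('scene');print(cast(m,216.8,142.2,.036))
m=optics.camera_model('side');print(cast(m,288.7,317,.036))
E
```

```text
0.15 [0.21858493 0.47701757 0.22622069] [ 2.13247286e-01  9.76998100e-01 -5.21671231e-04 -1.88023404e-04] [ 9.95005111e-01  3.42553987e-01  1.52476445e+00 -1.73439872e-05
  1.27538313e+00 -1.45991093e-01]
{'fx': 291.9468160800583, 'fy': 291.9468160800583, 'cx': 283.494218828183, 'cy': 210.35704528396744, 'eye': array([0.15244538, 0.50743004, 0.38448631]), 'rotation': array([-0.11391633, -0.0719115 ,  0.5347209 ,  0.83422141])}
(np.float64(-61.059287306155), np.float64(520.7365418000983))
[ 0.5343226  -0.29071083  0.036     ]
[ 0.53498648 -0.29391895  0.036     ]
```

View pics/w1.png

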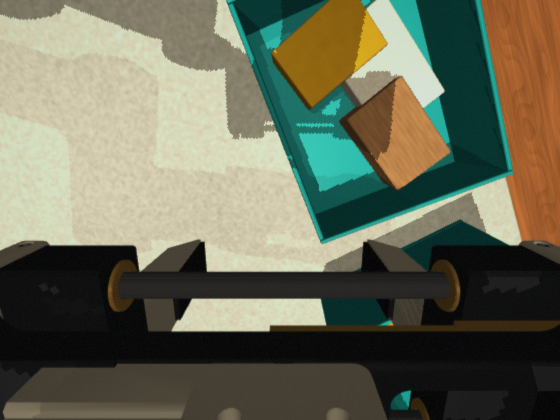

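The view shows the start pose: the fingers over a teal bin, because the arm hasn't moved. The call was rejected, probably because every row needs all seven fields, so I'll try that.

>>> {"name": "jog_arm", "arguments": {
  "moves": [
    {"dx":-34,"dy":-35,"dz":0,"ax":0,"ay":0,"az":0,"grip":0},
    {"dx":-34,"dy":-35,"dz":0,"ax":0,"ay":0,"az":0,"grip":0},
    {"dx":-34,"dy":-35,"dz":0,"ax":0,"ay":0,"az":0,"grip":0},
    {"dx":-34,"dy":-35,"dz":0,"ax":0,"ay":0,"az":0,"grip":0},
    {"dx":-34,"dy":-35,"dz":0,"ax":0,"ay":0,"az":0,"grip":0},
    {"dx":-34,"dy":-35,"dz":0,"ax":0,"ay":0,"az":0,"grip":0},
    {"dx":-34,"dy":-35,"dz":0,"ax":0,"ay":0,"az":0,"grip":0},
    {"dx":-34,"dy":-35,"dz":0,"ax":0,"ay":0,"az":0,"grip":0}
  ],
  "grip_force": 20
}}

```text
clock: 0.95
tcp_pos: [0.3495, 0.1076, 0.2268]
eef_rot: [0.213, 0.977, 0.0, 0.0]
force: [1.4, 1.1, -0.1]
finger_gap: 0.0921
grasp_force: 0.0
```

>>> {"name": "jog_arm", "arguments": {
  "moves": [
    {"dx":-34,"dy":-35,"dz":0,"ax":0,"ay":0,"az":0,"grip":0},
    {"dx":-34,"dy":-35,"dz":0,"ax":0,"ay":0,"az":0,"grip":0},
    {"dx":-34,"dy":-35,"dz":0,"ax":0,"ay":0,"az":0,"grip":0},
    {"dx":-34,"dy":-35,"dz":0,"ax":0,"ay":0,"az":0,"grip":0},
    {"dx":-34,"dy":-35,"dz":0,"ax":0,"ay":0,"az":0,"grip":0},
    {"dx":-34,"dy":-35,"dz":0,"ax":0,"ay":0,"az":0,"grip":0},
    {"dx":-34,"dy":-35,"dz":0,"ax":0,"ay":0,"az":0,"grip":0},
    {"dx":-34,"dy":-35,"dz":0,"ax":0,"ay":0,"az":0,"grip":0}
  ]
}}

```text
clock: 1.75
tcp_pos: [0.4801, -0.2605, 0.2264]
eef_rot: [0.213, 0.977, 0.0, -0.0]
force: [0.8, 0.7, 0.4]
finger_gap: 0.0921
grasp_force: 0.0
```

>>> {"name": "jog_arm", "arguments": {
  "moves": [
    {"dx":0,"dy":0,"dz":0,"ax":0,"ay":0,"az":8,"grip":0},
    {"dx":0,"dy":0,"dz":0,"ax":0,"ay":0,"az":8,"grip":0},
    {"dx":0,"dy":0,"dz":0,"ax":0,"ay":0,"az":8,"grip":0},
    {"dx":0,"dy":0,"dz":0,"ax":0,"ay":0,"az":8,"grip":0},
    {"dx":0,"dy":0,"dz":0,"ax":0,"ay":0,"az":8,"grip":0},
    {"dx":0,"dy":0,"dz":0,"ax":0,"ay":0,"az":8,"grip":0},
    {"dx":0,"dy":0,"dz":0,"ax":0,"ay":0,"az":8,"grip":0},
    {"dx":0,"dy":0,"dz":0,"ax":0,"ay":0,"az":1,"grip":0}
  ]
}}

```text
clock: 2.55
tcp_pos: [0.4798, -0.2583, 0.2264]
eef_rot: [0.654, 0.756, 0.0, -0.0]
force: [-0.1, -0.7, 0.9]
finger_gap: 0.0916
grasp_force: 0.0
```

```bash
python3 - <<'E'
from h import *
m=optics.camera_model('wrist');im,d=optics.get_image('wrist')
s=status.get_state();print(s['clock'],s['tcp_pos'],s['eef_rot'],s['q'])
cv2.imwrite('pics/w2.png',im);np.savez('w1.npz',im=im,d=d);import pickle;pickle.dump(m,open('w1.pkl','wb'));print(m['eye'])
print(proj(m,[.502,-.322,.036]))
E
```

```text
2.6 [ 0.47982583 -0.25838066  0.22645992] [ 6.53266628e-01  7.57127885e-01  2.55229940e-05 -2.76706126e-04] [-6.34671649e-01  3.79178591e-01  1.46880536e+00  9.72844278e-05
  1.29415652e+00 -7.81712607e-01]
[ 0.46868984 -0.18695827  0.3847859 ]
(np.float64(294.4625907430649), np.float64(241.83277926644854))
```

View pics/w2.png

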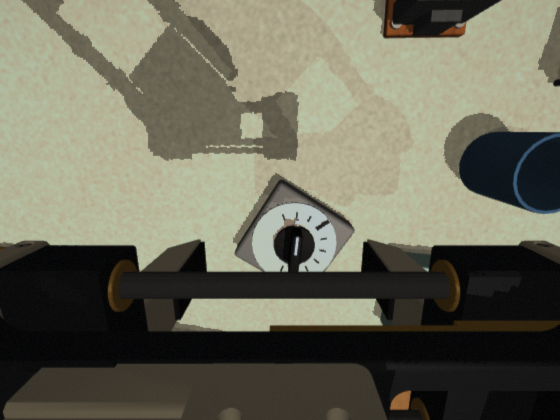

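```bash
python3 - <<'E'
from h import *
import pickle
m=pickle.load(open('w1.pkl','rb'));z=np.load('w1.npz');im=z['im']
cv2.imwrite('pics/w3.png',cv2.resize(im[180:275,230:360],(780,570),interpolation=2))
# face ellipse by white mask -> world
U,V=np.meshgrid(np.arange(230,360),np.arange(175,268))
g=im[175:268,230:360].min(2)
X=np.array([[cast(m,u,v,.036)[:2] for u in range(230,360)] for v in range(175,268)])
for c in([.5005,-.3225],[.502,-.322]):
    r=np.hypot(*(X-c).transpose(2,0,1));a=np.degrees(np.arctan2(X[...,1]-c[1],X[...,0]-c[0]))
    k=(r>.036)&(r<.051)&(g<110)
    print(c,np.histogram(a[k],bins=np.arange(0,180,5)), 'long',np.median(a[k&(a>30)&(a<58)]),X[k&(a>30)&(a<58)].mean(0))
    k=(g>150)&(r<.056);print(X[k].mean(0),r[k].max())
E
```

```text
[0.5005, -0.3225] (array([ 0,  0,  3,  5,  0,  0,  0, 13, 33,  2,  0,  0,  0,  6,  0,  0,  0,
        0,  6,  0,  0,  0,  0,  3,  0,  0,  0,  0,  0,  0,  0,  0,  0,  0,
        0]), array([  0,   5,  10,  15,  20,  25,  30,  35,  40,  45,  50,  55,  60,
        65,  70,  75,  80,  85,  90,  95, 100, 105, 110, 115, 120, 125,
       130, 135, 140, 145, 150, 155, 160, 165, 170, 175])) long 41.47124867767179 [ 0.53334131 -0.29339016]
[ 0.49893762 -0.31417707] 0.05528373819740911
[0.502, -0.322] (array([ 0,  0,  2,  4,  0,  0,  0,  8, 34,  6,  0,  0,  0,  5,  0,  0,  0,
        0,  2,  2,  0,  0,  0,  0,  4,  0,  0,  0,  0,  0,  0,  0,  0,  0,
        0]), array([  0,   5,  10,  15,  20,  25,  30,  35,  40,  45,  50,  55,  60,
        65,  70,  75,  80,  85,  90,  95, 100, 105, 110, 115, 120, 125,
       130, 135, 140, 145, 150, 155, 160, 165, 170, 175])) long 42.43009701800833 [ 0.53424953 -0.29253657]
[ 0.49893762 -0.31417707] 0.05547773349612759
```

View pics/w3.png

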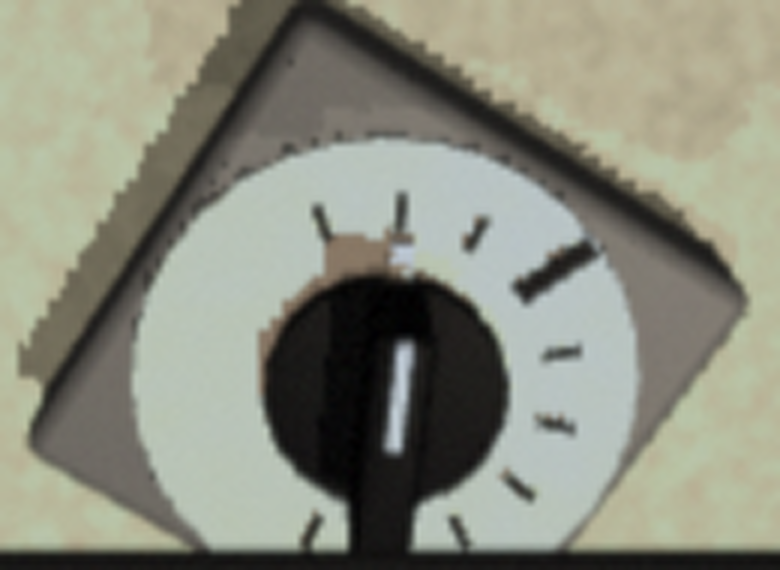

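The pointer tip, at crop (400,255), lines up with the second short mark, so the dial reads about 0.44 rad. The long mark is at (557,270), roughly 50° clockwise from it. Now to grasp the dial.

>>> {"name": "jog_arm", "arguments": {
  "moves": [
    {"dx":0,"dy":0,"dz":0,"ax":0,"ay":0,"az":6,"grip":0},
    {"dx":-32,"dy":9,"dz":0,"ax":0,"ay":0,"az":0,"grip":0.3},
    {"dx":-32,"dy":9,"dz":10,"ax":0,"ay":0,"az":0,"grip":0.3},
    {"dx":0,"dy":0,"dz":40,"ax":0,"ay":0,"az":0,"grip":0.3},
    {"dx":0,"dy":0,"dz":40,"ax":0,"ay":0,"az":0,"grip":0.3},
    {"dx":0,"dy":0,"dz":30,"ax":0,"ay":0,"az":0,"grip":0.3},
    {"dx":0,"dy":0,"dz":0,"ax":0,"ay":0,"az":0,"grip":0.3}
  ],
  "grip_force": 10
}}

```text
clock: 3.3
tcp_pos: [0.4982, -0.3198, 0.1022]
eef_rot: [0.691, 0.723, -0.0, -0.005]
force: [-0.5, 1.1, 0.1]
finger_gap: 0.0644
grasp_force: 0.0
```

>>> {"name": "jog_arm", "arguments": {
  "moves": [
    {"dx":-2,"dy":3,"dz":26,"ax":0,"ay":0,"az":0,"grip":0.3},
    {"dx":0,"dy":0,"dz":26,"ax":0,"ay":0,"az":0,"grip":0.3},
    {"dx":0,"dy":0,"dz":0,"ax":0,"ay":0,"az":0,"grip":0.6},
    {"dx":0,"dy":0,"dz":0,"ax":0,"ay":0,"az":0,"grip":1},
    {"dx":0,"dy":0,"dz":0,"ax":0,"ay":0,"az":0,"grip":1},
    {"dx":0,"dy":0,"dz":0,"ax":0,"ay":0,"az":0,"grip":1},
    {"dx":0,"dy":0,"dz":0,"ax":0,"ay":0,"az":0,"grip":1}
  ]
}}

```text
clock: 4.0
tcp_pos: [0.5041, -0.3239, 0.0559]
eef_rot: [0.692, 0.722, 0.0, 0.001]
force: [-0.0, 0.4, 0.2]
finger_gap: 0.029
grasp_force: 0.0
```

>>> {"name": "jog_arm", "arguments": {
  "moves": [
    {"dx":1,"dy":-2,"dz":3,"ax":0,"ay":0,"az":0,"grip":1},
    {"dx":0,"dy":0,"dz":0,"ax":0,"ay":0,"az":0,"grip":1},
    {"dx":0,"dy":0,"dz":0,"ax":0,"ay":0,"az":0,"grip":1},
    {"dx":0,"dy":0,"dz":0,"ax":0,"ay":0,"az":0,"grip":1},
    {"dx":0,"dy":0,"dz":0,"ax":0,"ay":0,"az":0,"grip":1}
  ]
}}

```text
clock: 4.5
tcp_pos: [0.5023, -0.3223, 0.0516]
eef_rot: [0.692, 0.722, 0.001, 0.0]
force: [5.3, 1.6, -3.4]
finger_gap: 0.0118
grasp_force: 10.0
```

>>> {"name": "jog_arm", "arguments": {
  "moves": [
    {"dx":0,"dy":1,"dz":0,"ax":0,"ay":0,"az":6.2,"grip":1},
    {"dx":0,"dy":0,"dz":0,"ax":0,"ay":0,"az":6.2,"grip":1},
    {"dx":0,"dy":0,"dz":0,"ax":0,"ay":0,"az":6.2,"grip":1},
    {"dx":0,"dy":0,"dz":0,"ax":0,"ay":0,"az":6.2,"grip":1},
    {"dx":0,"dy":0,"dz":0,"ax":0,"ay":0,"az":6.2,"grip":1},
    {"dx":0,"dy":0,"dz":0,"ax":0,"ay":0,"az":6.2,"grip":1},
    {"dx":0,"dy":0,"dz":0,"ax":0,"ay":0,"az":6.2,"grip":1},
    {"dx":0,"dy":0,"dz":0,"ax":0,"ay":0,"az":6.2,"grip":1}
  ]
}}

```text
clock: 5.3
tcp_pos: [0.5038, -0.3229, 0.0516]
eef_rot: [0.932, 0.363, 0.001, 0.001]
force: [6.4, -1.4, -5.5]
finger_gap: 0.0119
grasp_force: 10.0
```

>>> {"name": "jog_arm", "arguments": {
  "moves": [
    {"dx":0,"dy":0,"dz":0,"ax":0,"ay":0,"az":0,"grip":1},
    {"dx":0,"dy":0,"dz":0,"ax":0,"ay":0,"az":0,"grip":1}
  ]
}}

```text
clock: 5.5
tcp_pos: [0.5039, -0.323, 0.0516]
eef_rot: [0.931, 0.365, 0.001, 0.001]
force: [6.0, 0.2, -5.7]
finger_gap: 0.0118
grasp_force: 10.0
```

>>> {"name": "jog_arm", "arguments": {
  "moves": [
    {"dx":0,"dy":0,"dz":0,"ax":0,"ay":0,"az":0,"grip":0.3},
    {"dx":0,"dy":0,"dz":0,"ax":0,"ay":0,"az":0,"grip":0.3},
    {"dx":0,"dy":0,"dz":0,"ax":0,"ay":0,"az":0,"grip":0.3},
    {"dx":0,"dy":0,"dz":-30,"ax":0,"ay":0,"az":0,"grip":0.3},
    {"dx":0,"dy":0,"dz":-50,"ax":0,"ay":0,"az":0,"grip":1},
    {"dx":0,"dy":0,"dz":-50,"ax":0,"ay":0,"az":0,"grip":1},
    {"dx":0,"dy":0,"dz":-50,"ax":0,"ay":0,"az":0,"grip":1},
    {"dx":0,"dy":0,"dz":-20,"ax":0,"ay":0,"az":0,"grip":1}
  ]
}}

```text
clock: 6.3
tcp_pos: [0.5035, -0.3236, 0.2576]
eef_rot: [0.931, 0.365, 0.002, 0.004]
force: [0.6, -1.6, 0.0]
finger_gap: 0.0164
grasp_force: 0.0
```

```bash
python3 - <<'E'
from h import *
m=optics.camera_model('wrist');im,d=optics.get_image('wrist')
s=status.get_state();print(s['clock'],s['tcp_pos'],s['eef_rot'],s['q'],proj(m,[.5015,-.322,.036]))
u,v=map(int,proj(m,[.5015,-.322,.036]))
a=cv2.resize(im[max(0,v-60):v+40,max(0,u-60):u+60],(400,300),interpolation=2)
m=optics.camera_model('scene');im,d=optics.get_image('scene');np.savez('scene1.npz',im=im,d=d)
b=cv2.resize(im[108:158,195:247],(400,300),interpolation=2)
cv2.imwrite('pics/d2.png',np.hstack([a,b]))
# clamp handle/blade from depth
R=Rot.from_quat(m['rotation']).as_matrix()
h,w=d.shape;U,V=np.meshgrid(np.arange(w),np.arange(h))
for n in('scene','side'):
    if n=='side': z=np.load('side0.npz');im,d=z['im'],z['d'];m=optics.camera_model(n);R=Rot.from_quat(m['rotation']).as_matrix()
    P=np.stack([(U-m['cx'])/m['fx']*d,-(V-m['cy'])/m['fy']*d,-d],-1)@R.T+m['eye']
    near=(np.hypot(P[...,0]-.58,P[...,1]-.135)<.07)
    for lo,hi in((.14,.15),(.15,.16),(.16,.17),(.17,.185)):
        k=near&(P[...,2]>lo)&(P[...,2]<hi)
        B=im.max(2)
        for nm,kk in(('blade',k&(B>75)),('dark',k&(B<=75))):
            print(n,lo,nm,kk.sum(),np.round(cv2.boxPoints(cv2.minAreaRect((P[kk][:,:2]*1000).astype(np.float32))).ravel()) if kk.sum()>3 else '')
    near=(np.abs(P[...,0]-.6)<.1)&(np.abs(P[...,1]-.0)<.08)
    k=near&(P[...,2]>.07)&(P[...,2]<.09);print(n,'block+anvil top',cv2.boxPoints(cv2.minAreaRect((P[k][:,:2]*1000).astype(np.float32))))
E
```

```text
6.35 [ 0.50398787 -0.32396359  0.25910624] [0.9311416  0.36461842 0.00249446 0.00474493] [-6.99080685e-01  4.53766066e-01  1.26160624e+00 -1.57159844e-04
  1.41550011e+00  1.25281911e-01] (np.float64(280.8666224993435), np.float64(185.88195422811998))
scene 0.14 blade 12 [548. 159. 579. 101. 604. 115. 573. 172.]
scene 0.14 dark 34 [571. 170. 577. 116. 599. 118. 593. 173.]
scene 0.15 blade 15 [568. 170. 571. 109. 603. 110. 601. 172.]
scene 0.15 dark 32 [573. 170. 579. 115. 600. 118. 594. 173.]
scene 0.16 blade 11 [551. 161. 580.  99. 605. 110. 576. 172.]
scene 0.16 dark 40 [575. 171. 578. 113. 601. 114. 598. 172.]
scene 0.17 blade 73 [564. 169. 571. 102. 606. 105. 599. 173.]
scene 0.17 dark 71 [566. 170. 568. 113. 596. 114. 594. 171.]
scene block+anvil top [[489.7779    66.06536 ]
 [509.56293  -65.93079 ]
 [655.24445  -44.094475]
 [635.4594    87.90168 ]]
side 0.14 blade 2 
side 0.14 dark 48 [561. 158. 567. 107. 601. 111. 595. 162.]
side 0.15 blade 2 
side 0.15 dark 43 [561. 159. 570. 105. 598. 109. 589. 164.]
side 0.16 blade 3 
side 0.16 dark 43 [562. 157. 568. 103. 598. 106. 592. 160.]
side 0.17 blade 34 [539. 148. 578.  92. 602. 108. 562. 165.]
side 0.17 dark 56 [560. 170. 569. 100. 597. 103. 589. 173.]
side block+anvil top [[ 4.9156104e+02 -6.9965210e+00]
 [ 5.9129761e+02 -1.0235798e+02]
 [ 6.8910437e+02 -6.3964844e-02]
 [ 5.8936780e+02  9.5297493e+01]]
```

View pics/d2.png

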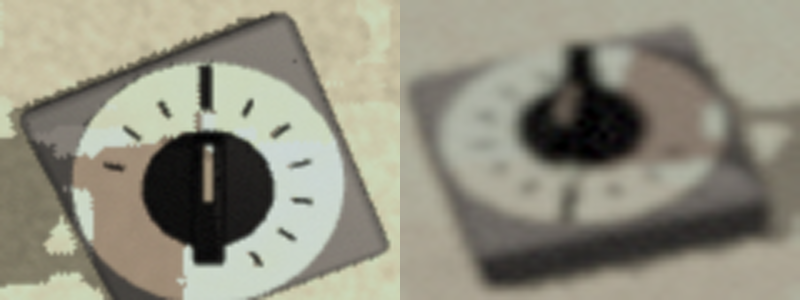

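The timer pointer now sits exactly on the long mark in the left crop (pointer at (207,120), mark at (205,90)). Next is choosing a gripper yaw that keeps the jaw visible to the wrist camera.

```bash
cat >> h.py <<'E'
th=np.radians(-81.4);CX=np.array([np.cos(th),np.sin(th),0]);CY=np.array([-CX[1],CX[0],0]);C0=np.array([.5807,.1393,0])
def clamp(x,y,z): return C0+CX*x+CY*y+np.array([0,0,z])
def toclamp(p): p=np.array(p)-C0;return np.array([p@CX,p@CY,p[2]])
E
python3 - <<'E'
from h import *
s=status.get_state();m=optics.camera_model('wrist')
T=Rot.from_quat(s['eef_rot']).as_matrix();Rc=Rot.from_quat(m['rotation']).as_matrix()
e=T.T@(m['eye']-s['tcp_pos']);Rr=T.T@Rc
print(e,Rr[:,2])
for yaw in(-81.4,98.6,-165,-155,-140):
    y=np.radians(yaw);Y=np.array([np.cos(y),np.sin(y),0]);X=np.array([-Y[1],Y[0],0]);Tn=np.c_[X,Y,[0,0,-1]]
    tcp=clamp(.05,0,.15);mm=dict(m,eye=tcp+Tn@e,rotation=Rot.from_matrix(Tn@Rr).as_quat())
    print(yaw,[tuple(int(q) for q in proj(mm,clamp(x,yy,.07))) for x in(.05,.073,.11,.15) for yy in(-.025,.025)],toclamp(mm['eye']))
print(clamp(.075,0,0)-s['tcp_pos'])
E
```

```text
[ 0.07149842 -0.00081398 -0.15835742] [ 2.67850457e-01  2.95423005e-04 -9.63460453e-01]
-81.4 [(284, 243), (284, 187), (310, 243), (312, 187), (353, 243), (356, 187), (398, 243), (405, 187)] [0.04918602 0.07149842 0.30835742]
98.6 [(284, 187), (284, 243), (256, 187), (258, 243), (212, 187), (215, 243), (163, 187), (170, 243)] [ 0.05081398 -0.07149842  0.30835742]
-165 [(313, 219), (255, 213), (317, 193), (257, 186), (323, 148), (261, 141), (331, 95), (266, 87)] [0.1209621  0.00877876 0.30835742]
-155 [(312, 224), (256, 208), (320, 199), (263, 182), (335, 156), (275, 138), (352, 105), (290, 86)] [0.11835961 0.02096783 0.30835742]
-140 [(309, 230), (259, 201), (323, 208), (273, 178), (348, 171), (297, 138), (377, 127), (324, 92)] [0.11060344 0.03794614 0.30835742]
[ 0.08839739  0.38872461 -0.25598277]
```

>>> {"name": "jog_arm", "arguments": {
  "moves": [
    {"dx":0,"dy":0,"dz":0,"ax":0,"ay":0,"az":8.5,"grip":1},
    {"dx":0,"dy":0,"dz":0,"ax":0,"ay":0,"az":8.5,"grip":1},
    {"dx":0,"dy":0,"dz":0,"ax":0,"ay":0,"az":8.5,"grip":1},
    {"dx":0,"dy":0,"dz":0,"ax":0,"ay":0,"az":8.5,"grip":1},
    {"dx":18,"dy":-44,"dz":0,"ax":0,"ay":0,"az":0,"grip":1},
    {"dx":18,"dy":-44,"dz":0,"ax":0,"ay":0,"az":0,"grip":1},
    {"dx":18,"dy":-44,"dz":0,"ax":0,"ay":0,"az":0,"grip":1},
    {"dx":18,"dy":-44,"dz":0,"ax":0,"ay":0,"az":0,"grip":1}
  ],
  "grip_force": 20
}}

```text
clock: 7.2
tcp_pos: [0.5462, -0.1359, 0.2499]
eef_rot: [0.997, 0.076, -0.001, -0.001]
force: [-0.0, 0.3, -0.3]
finger_gap: 0.0005
grasp_force: 0.0
```

>>> {"name": "jog_arm", "arguments": {
  "moves": [
    {"dx":18,"dy":-44,"dz":0,"ax":0,"ay":0,"az":0,"grip":1},
    {"dx":18,"dy":-44,"dz":0,"ax":0,"ay":0,"az":0,"grip":1},
    {"dx":18,"dy":-44,"dz":0,"ax":0,"ay":0,"az":0,"grip":1},
    {"dx":18,"dy":-44,"dz":0,"ax":0,"ay":0,"az":0,"grip":1},
    {"dx":0,"dy":0,"dz":0,"ax":0,"ay":0,"az":0,"grip":1}
  ]
}}

```text
clock: 7.7
tcp_pos: [0.5908, 0.0528, 0.2497]
eef_rot: [0.997, 0.08, -0.001, -0.001]
force: [-0.3, -0.0, -0.5]
finger_gap: 0.0005
grasp_force: 0.0
```

```bash
python3 - <<'E'
from h import *
s=status.get_state();m=optics.camera_model('wrist');im,d=optics.get_image('wrist');np.savez('w2.npz',im=im,d=d)
T=Rot.from_quat(s['eef_rot']).as_matrix()
print(s['clock'],toclamp(s['tcp_pos']),np.degrees(np.arctan2(T[1,1],T[0,1])))
cv2.imwrite('pics/w4.png',im)
h,w=d.shape;U,V=np.meshgrid(np.arange(w),np.arange(h));R=Rot.from_quat(m['rotation']).as_matrix()
P=np.stack([(U-m['cx'])/m['fx']*d,-(V-m['cy'])/m['fy']*d,-d],-1)@R.T+m['eye']
Q=(P-C0)@np.c_[CX,CY,[0,0,1]]*1000
near=(V<240)&(d>.1)&(np.abs(Q[...,1])<60)&(Q[...,0]>-60)&(Q[...,0]<220)
for lo,hi in((64,72),(74,86),(86,95),(120,140),(140,165),(170,185)):
    k=near&(Q[...,2]>lo)&(Q[...,2]<hi)
    if k.sum()>20: print(lo,k.sum(),cv2.boxPoints(cv2.minAreaRect(Q[k][:,:2].astype(np.float32))).round(1).tolist())
print([tuple(int(q) for q in proj(m,clamp(x,0,z))) for x,z in((-.024,.175),(.036,.178),(.073,.07),(.2,.012))])
E
```

```text
7.7 [ 0.08708048 -0.0029479   0.24967396] -80.87262171603821
64 453 [[-58.400001525878906, 17.100000381469727], [-48.599998474121094, -56.29999923706055], [199.0, -23.100000381469727], [189.1999969482422, 50.29999923706055]]
74 4241 [[-23.899999618530273, -34.599998474121094], [192.8000030517578, -38.70000076293945], [194.39999389648438, 43.70000076293945], [-22.299999237060547, 47.900001525878906]]
86 1379 [[-25.799999237060547, 23.0], [-24.200000762939453, -24.200000762939453], [30.200000762939453, -22.299999237060547], [28.600000381469727, 24.899999618530273]]
120 290 [[-28.799999237060547, 14.399999618530273], [-16.200000762939453, -13.600000381469727], [31.600000381469727, 7.900000095367432], [19.0, 35.900001525878906]]
140 460 [[-31.799999237060547, 12.300000190734863], [-16.299999237060547, -13.800000190734863], [33.79999923706055, 16.0], [18.399999618530273, 42.0]]
170 1101 [[-30.100000381469727, 17.200000762939453], [-29.799999237060547, -16.399999618530273], [37.0, -16.0], [36.79999923706055, 17.600000381469727]]
[(150, 212), (222, 214), (272, 188), (366, 181)]
```

View pics/w4.png

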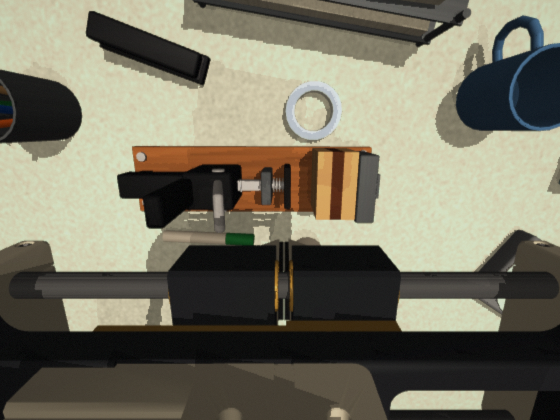

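The view shows the pad's front face at column 291, the block's top from 316 to about 357, and the anvil after that. The clamp model agrees to 1–2 mm. I'll measure the gap and, since nothing depends on it, move down beside the blade.

```bash
python3 - <<'E'
from h import *
m=optics.camera_model('wrist')
for nm,u,z in(('jaw front',273,.069),('pad front',291,.068),('block near',316,.082),('block far',357,.082)):print(nm,toclamp(cast(m,u,185,z))*1000)
E
```

```text
jaw front [76.87703874  3.55348229 69.        ]
pad front [98.08958862  3.50184549 68.        ]
block near [126.00736628   6.34240523  82.        ]
block far [172.40488085   6.64482263  82.        ]
```

>>> {"name": "jog_arm", "arguments": {
  "moves": [
    {"dx":2,"dy":-6,"dz":40,"ax":0,"ay":0,"az":0.5,"grip":1},
    {"dx":0,"dy":-6,"dz":40,"ax":0,"ay":0,"az":0,"grip":1},
    {"dx":0,"dy":0,"dz":17,"ax":0,"ay":0,"az":0,"grip":1},
    {"dx":0,"dy":0,"dz":0,"ax":0,"ay":0,"az":0,"grip":1},
    {"dx":0,"dy":0,"dz":0,"ax":0,"ay":0,"az":0,"grip":1}
  ]
}}

```text
clock: 8.25
tcp_pos: [0.5914, 0.0582, 0.1547]
eef_rot: [0.997, 0.071, -0.0, 0.0]
force: [0.9, 0.8, 0.7]
finger_gap: 0.0004
grasp_force: 0.0
```

>>> {"name": "jog_arm", "arguments": {
  "moves": [
    {"dx":0,"dy":-10,"dz":0,"ax":0,"ay":0,"az":0,"grip":1},
    {"dx":0,"dy":-10,"dz":0,"ax":0,"ay":0,"az":0,"grip":1},
    {"dx":0,"dy":-8,"dz":0,"ax":0,"ay":0,"az":0,"grip":1},
    {"dx":0,"dy":-6,"dz":0,"ax":0,"ay":0,"az":0,"grip":1},
    {"dx":0,"dy":-6,"dz":0,"ax":0,"ay":0,"az":0,"grip":1},
    {"dx":0,"dy":-4,"dz":0,"ax":0,"ay":0,"az":0,"grip":1},
    {"dx":0,"dy":0,"dz":0,"ax":0,"ay":0,"az":0,"grip":1}
  ]
}}

```text
clock: 8.95
tcp_pos: [0.5852, 0.1034, 0.155]
eef_rot: [0.997, 0.072, 0.0, 0.0]
force: [1.4, -3.1, 2.4]
finger_gap: 0.0006
grasp_force: 1.3
```

```bash
cat > look.py <<'E'
from h import *
import sys
s=status.get_state();m=optics.camera_model('wrist');im,d=optics.get_image('wrist')
T=Rot.from_quat(s['eef_rot']).as_matrix()
print(s['clock'],(toclamp(s['tcp_pos'])*1000).round(1),np.degrees(np.arctan2(T[1,1],T[0,1])),'F clamp x',s['force']@CX,s['force'])
u,v=map(int,proj(m,clamp(.09,0,.07)))
# row profile along clamp x at y=10 mm, z=68 mm
x=np.arange(40,180,.5);uv=np.array([[proj(m,clamp(a/1000,yy/1000,.068)) for a in x] for yy in (12,14,16,18)],np.float32)
g=cv2.remap(im.max(2),uv[...,0],uv[...,1],1).astype(float).mean(0)
dg=np.gradient(cv2.GaussianBlur(g[None],(7,1),0)[0]);i=[j for j in range(2,len(x)-2) if abs(dg[j])>8 and abs(dg[j])==abs(dg[j-2:j+3]).max()]
print('edges z68',[(x[j],int(dg[j])) for j in i])
a=max(0,u-60);cv2.imwrite(sys.argv[1],cv2.resize(im[130:260,a:a+200],(800,520),interpolation=2));print('crop col',a)
E
python3 look.py pics/k1.png
```

```text
8.95 [ 36.2  -0.9 155. ] -81.69396042206247 F clamp x 3.2610480386930987 [ 1.42424838 -3.08273365  2.42116476]
edges z68 [(np.float64(46.5), -8), (np.float64(58.5), -9), (np.float64(63.0), 12), (np.float64(81.5), -10), (np.float64(97.5), 15), (np.float64(129.0), 32), (np.float64(146.0), -27), (np.float64(159.5), 26), (np.float64(177.0), -31)]
crop col 286
```

View pics/k1.png

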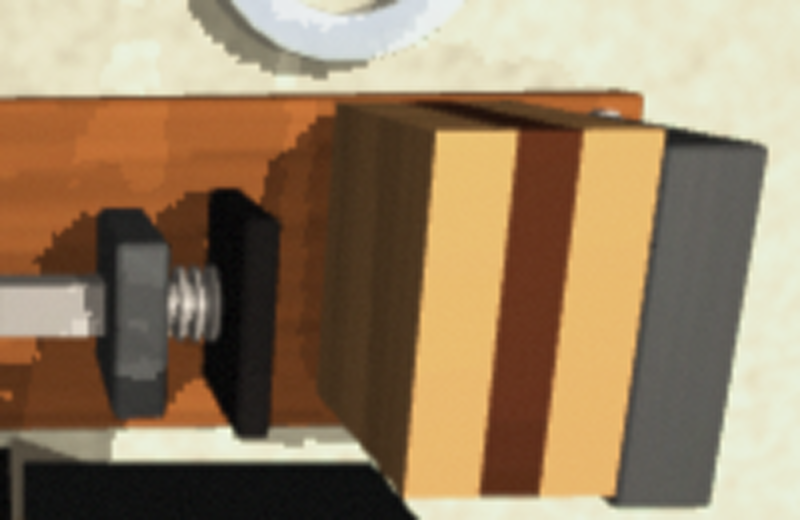

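The crop shows the jaw's front at column 168, the pad's front at 275 and the block's near top edge at about 420. Nothing is touching anything else yet.

```bash
python3 - <<'E'
from h import *
m=optics.camera_model('wrist')
for nm,u,z in(('jaw rear',118,.069),('jaw front',168,.069),('pad front',274,.068),('block near',421,.082),('block far',642,.082)):print(nm,toclamp(cast(m,286+u/4,207,z))*1000)
E
```

```text
jaw rear [63.69587263  5.16948415 69.        ]
jaw front [74.51292396  5.09701691 69.        ]
pad front [97.69624344  4.67661545 68.        ]
block near [124.30643687   8.20957979  82.        ]
block far [169.58243818   7.9062599   82.        ]
```

>>> {"name": "jog_arm", "arguments": {
  "moves": [
    {"dx":0,"dy":-4,"dz":0,"ax":0,"ay":0,"az":0,"grip":1},
    {"dx":0,"dy":-4,"dz":0,"ax":0,"ay":0,"az":0,"grip":1},
    {"dx":0,"dy":-3,"dz":0,"ax":0,"ay":0,"az":0,"grip":1},
    {"dx":0,"dy":0,"dz":0,"ax":0,"ay":0,"az":0,"grip":1}
  ]
}}

```text
clock: 9.4
tcp_pos: [0.5834, 0.1142, 0.1546]
eef_rot: [0.997, 0.072, -0.0, -0.0]
force: [0.6, -2.9, 1.8]
finger_gap: 0.0005
grasp_force: 1.9
```

```bash
python3 look.py pics/k2.png
```

```text
9.4 [ 25.3  -1.1 154.6] -81.70669822583383 F clamp x 2.9520683980441564 [ 0.58330631 -2.89742099  1.81920399]
edges z68 [(np.float64(48.0), -10), (np.float64(61.0), -8), (np.float64(68.0), 12), (np.float64(85.0), -13), (np.float64(102.5), 11), (np.float64(129.5), 32), (np.float64(146.5), -26), (np.float64(160.5), 26), (np.float64(177.5), -31)]
crop col 298
```

>>> {"name": "jog_arm", "arguments": {
  "moves": [
    {"dx":0,"dy":-2,"dz":0,"ax":0,"ay":0,"az":0,"grip":1},
    {"dx":0,"dy":0,"dz":0,"ax":0,"ay":0,"az":0,"grip":1},
    {"dx":0,"dy":10,"dz":0,"ax":0,"ay":0,"az":0,"grip":1},
    {"dx":0,"dy":10,"dz":0,"ax":0,"ay":0,"az":0,"grip":1},
    {"dx":0,"dy":10,"dz":0,"ax":0,"ay":0,"az":0,"grip":1},
    {"dx":0,"dy":10,"dz":0,"ax":0,"ay":0,"az":0,"grip":1},
    {"dx":0,"dy":0,"dz":0,"ax":0,"ay":0,"az":0,"grip":1},
    {"dx":0,"dy":0,"dz":0,"ax":0,"ay":0,"az":0,"grip":1}
  ]
}}

```text
clock: 10.25
tcp_pos: [0.589, 0.076, 0.1547]
eef_rot: [0.997, 0.072, -0.0, -0.0]
force: [0.7, -0.6, -0.3]
finger_gap: 0.0006
grasp_force: 0.0
```

```bash
python3 look.py pics/k3.png
```

```text
10.25 [ 63.8  -1.3 154.7] -81.77910113812233 F clamp x 0.7154293871615904 [ 0.73589398 -0.61227137 -0.31972221]
edges z68 [(np.float64(55.0), -11), (np.float64(68.5), 8), (np.float64(90.5), -12), (np.float64(102.5), 13), (np.float64(127.0), 32), (np.float64(144.5), -27), (np.float64(158.0), 26), (np.float64(175.0), -34)]
crop col 254
```

>>> {"name": "jog_arm", "arguments": {
  "moves": [
    {"dx":0,"dy":-10,"dz":0,"ax":0,"ay":0,"az":0,"grip":1},
    {"dx":0,"dy":-10,"dz":0,"ax":0,"ay":0,"az":0,"grip":1},
    {"dx":0,"dy":-8,"dz":0,"ax":0,"ay":0,"az":0,"grip":1},
    {"dx":0,"dy":-6,"dz":0,"ax":0,"ay":0,"az":0,"grip":1},
    {"dx":0,"dy":-4,"dz":0,"ax":0,"ay":0,"az":0,"grip":1},
    {"dx":0,"dy":-2,"dz":0,"ax":0,"ay":0,"az":0,"grip":1},
    {"dx":0,"dy":0,"dz":0,"ax":0,"ay":0,"az":0,"grip":1}
  ]
}}

```text
clock: 11.0
tcp_pos: [0.5833, 0.1161, 0.1548]
eef_rot: [0.997, 0.072, 0.0, -0.0]
force: [0.8, -3.2, 2.9]
finger_gap: 0.0006
grasp_force: 1.7
```

```bash
python3 look.py pics/k4.png
```

```text
11.0 [ 23.3  -0.9 154.8] -81.7093156507602 F clamp x 3.262590144603358 [ 0.77437404 -3.18257755  2.93360528]
edges z68 [(np.float64(58.0), -8), (np.float64(72.0), -8), (np.float64(81.0), 10), (np.float64(115.5), 8), (np.float64(129.5), 32), (np.float64(147.0), -27), (np.float64(160.5), 27), (np.float64(177.5), -31)]
crop col 301
```

>>> {"name": "jog_arm", "arguments": {
  "moves": [
    {"dx":0,"dy":-1,"dz":0,"ax":0,"ay":0,"az":0,"grip":1},
    {"dx":0,"dy":11,"dz":0,"ax":0,"ay":0,"az":0,"grip":1},
    {"dx":0,"dy":10,"dz":0,"ax":0,"ay":0,"az":0,"grip":1},
    {"dx":0,"dy":10,"dz":0,"ax":0,"ay":0,"az":0,"grip":1},
    {"dx":0,"dy":10,"dz":0,"ax":0,"ay":0,"az":0,"grip":1},
    {"dx":0,"dy":0,"dz":0,"ax":0,"ay":0,"az":0,"grip":1},
    {"dx":0,"dy":0,"dz":0,"ax":0,"ay":0,"az":0,"grip":1}
  ]
}}

```text
clock: 11.75
tcp_pos: [0.589, 0.076, 0.1547]
eef_rot: [0.997, 0.072, -0.0, -0.0]
force: [-0.3, -0.1, 0.2]
finger_gap: 0.0006
grasp_force: 0.0
```

```bash
python3 look.py pics/k5.png
```

```text
11.75 [ 63.8  -1.3 154.7] -81.77976564590583 F clamp x 0.014534129805547472 [-0.3016249  -0.06031588  0.15633407]
edges z68 [(np.float64(65.0), -10), (np.float64(77.0), -9), (np.float64(80.0), 11), (np.float64(100.0), -11), (np.float64(115.0), 8), (np.float64(127.0), 31), (np.float64(144.5), -27), (np.float64(158.0), 27), (np.float64(175.0), -34)]
crop col 254
```

View pics/k5.png

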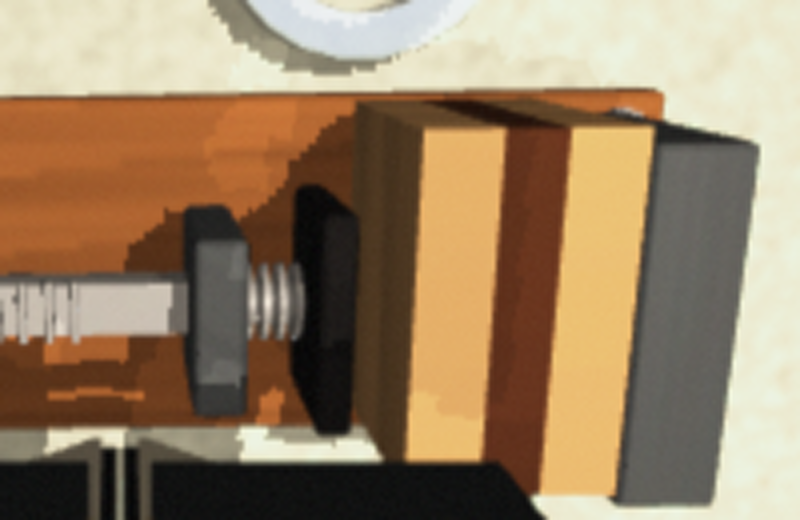

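The pad's front is at crop column 355 and the block's face at about 408 on top, so the gap is about 9 mm. A full third stroke gives at most 7 mm of pad travel, which is safe.

>>> {"name": "jog_arm", "arguments": {
  "moves": [
    {"dx":0,"dy":-10,"dz":0,"ax":0,"ay":0,"az":0,"grip":1},
    {"dx":0,"dy":-10,"dz":0,"ax":0,"ay":0,"az":0,"grip":1},
    {"dx":0,"dy":-8,"dz":0,"ax":0,"ay":0,"az":0,"grip":1},
    {"dx":0,"dy":-5,"dz":0,"ax":0,"ay":0,"az":0,"grip":1},
    {"dx":0,"dy":-3,"dz":0,"ax":0,"ay":0,"az":0,"grip":1},
    {"dx":0,"dy":0,"dz":0,"ax":0,"ay":0,"az":0,"grip":1}
  ]
}}

```text
clock: 12.4
tcp_pos: [0.5839, 0.1123, 0.1549]
eef_rot: [0.997, 0.072, 0.0, 0.0]
force: [-0.4, -3.4, 2.2]
finger_gap: 0.0005
grasp_force: 1.7
```

>>> {"name": "jog_arm", "arguments": {
  "moves": [
    {"dx":0,"dy":-2,"dz":0,"ax":0,"ay":0,"az":0,"grip":1},
    {"dx":0,"dy":-2,"dz":0,"ax":0,"ay":0,"az":0,"grip":1},
    {"dx":0,"dy":0,"dz":0,"ax":0,"ay":0,"az":0,"grip":1}
  ]
}}

```text
clock: 12.7
tcp_pos: [0.5833, 0.1158, 0.1546]
eef_rot: [0.997, 0.072, 0.0, 0.0]
force: [1.6, -3.7, 1.6]
finger_gap: 0.0005
grasp_force: 2.3
```

```bash
python3 look.py pics/k6.png
```

```text
12.7 [ 23.6  -1.  154.6] -81.73401614064541 F clamp x 3.9277518776888622 [ 1.55958578 -3.73655104  1.55713585]
edges z68 [(np.float64(67.0), -9), (np.float64(82.0), -8), (np.float64(93.0), 10), (np.float64(127.0), 10), (np.float64(132.0), 32), (np.float64(149.0), -26), (np.float64(163.0), 26)]
crop col 300
```

>>> {"name": "jog_arm", "arguments": {
  "moves": [
    {"dx":0,"dy":-1,"dz":0,"ax":0,"ay":0,"az":0,"grip":1},
    {"dx":0,"dy":0,"dz":0,"ax":0,"ay":0,"az":0,"grip":1},
    {"dx":0,"dy":11,"dz":0,"ax":0,"ay":0,"az":0,"grip":1},
    {"dx":0,"dy":10,"dz":0,"ax":0,"ay":0,"az":0,"grip":1},
    {"dx":0,"dy":10,"dz":0,"ax":0,"ay":0,"az":0,"grip":1},
    {"dx":0,"dy":10,"dz":0,"ax":0,"ay":0,"az":0,"grip":1},
    {"dx":0,"dy":0,"dz":0,"ax":0,"ay":0,"az":0,"grip":1},
    {"dx":0,"dy":0,"dz":0,"ax":0,"ay":0,"az":0,"grip":1}
  ]
}}

```text
clock: 13.55
tcp_pos: [0.5889, 0.076, 0.1547]
eef_rot: [0.997, 0.072, -0.0, -0.0]
force: [-0.6, 0.9, -0.4]
finger_gap: 0.0006
grasp_force: 0.0
```

```bash
python3 look.py pics/k7.png
```

```text
13.55 [ 63.8  -1.3 154.7] -81.77558900639104 F clamp x -0.952353964058532 [-0.57883318  0.87564335 -0.37045562]
edges z68 [(np.float64(74.5), -11), (np.float64(87.5), -9), (np.float64(92.0), 13), (np.float64(110.5), -12), (np.float64(126.5), 11), (np.float64(129.5), 31), (np.float64(147.0), -27), (np.float64(160.5), 27), (np.float64(177.5), -27)]
crop col 254
```

View pics/k7.png

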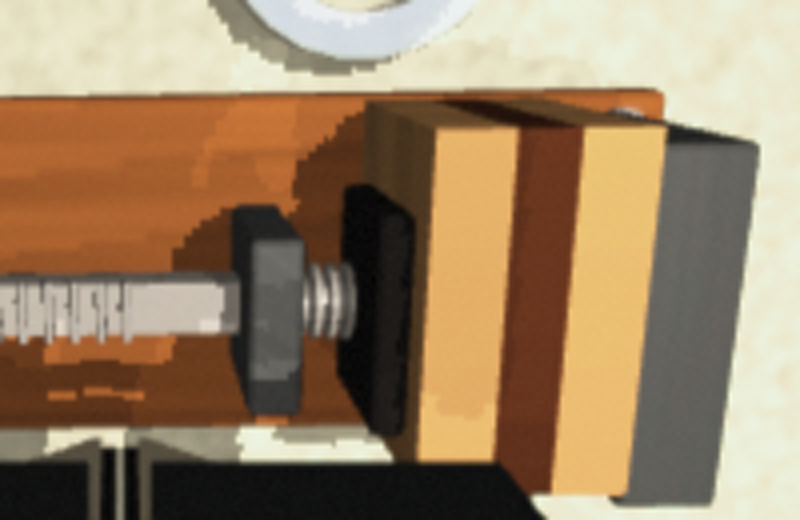

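The pad's front, at crop column 415, now touches the block's face, and the block has closed onto the anvil. Next is the final squeeze, in stages.

>>> {"name": "jog_arm", "arguments": {
  "moves": [
    {"dx":0,"dy":-7,"dz":0,"ax":0,"ay":0,"az":0,"grip":1},
    {"dx":0,"dy":-5,"dz":0,"ax":0,"ay":0,"az":0,"grip":1},
    {"dx":0,"dy":-4,"dz":0,"ax":0,"ay":0,"az":0,"grip":1},
    {"dx":0,"dy":-4,"dz":0,"ax":0,"ay":0,"az":0,"grip":1},
    {"dx":0,"dy":0,"dz":0,"ax":0,"ay":0,"az":0,"grip":1},
    {"dx":0,"dy":0,"dz":0,"ax":0,"ay":0,"az":0,"grip":1}
  ]
}}

```text
clock: 14.2
tcp_pos: [0.5864, 0.096, 0.1552]
eef_rot: [0.997, 0.072, 0.001, 0.0]
force: [1.2, -4.1, 3.6]
finger_gap: 0.0006
grasp_force: 2.3
```

```bash
python3 look.py pics/k8.png
```

```text
14.2 [ 43.7  -0.8 155.2] -81.70647521997084 F clamp x 4.27733668826475 [ 1.16463857 -4.14984129  3.61565164]
edges z68 [(np.float64(74.0), -10), (np.float64(87.5), -9), (np.float64(96.0), 10), (np.float64(109.0), -9), (np.float64(127.0), 11), (np.float64(131.0), 33), (np.float64(148.0), -26), (np.float64(161.5), 26), (np.float64(178.5), -20)]
crop col 277
```

```bash
cat > trk.py <<'E'
from h import *
import sys
e=np.array([.0715,-.0008,-.15836])
s=status.get_state();m=optics.camera_model('wrist');T=Rot.from_quat(s['eef_rot']).as_matrix();Rr=T.T@Rot.from_quat(m['rotation']).as_matrix();e=T.T@(m['eye']-s['tcp_pos'])
# rectify a picture to the plane z=69 mm, 4 px per mm, in clamp x 40..200, y -14..14
X=np.arange(40,200,.25);Y=np.arange(14,-14,-.25)
def rect(im,mm,z):
    uv=np.array([[proj(mm,clamp(a/1000,b/1000,z)) for a in X] for b in Y],np.float32)
    return cv2.remap(im,uv[...,0],uv[...,1],cv2.INTER_CUBIC)
def old(f,a,tc,yaw):
    y=np.radians(yaw);Yv=np.array([np.cos(y),np.sin(y),0]);Tn=np.c_[[-Yv[1],Yv[0],0],Yv,[0,0,-1]]
    im=np.zeros((420,560,3),np.uint8);im[130:260,a:a+200]=cv2.resize(cv2.imread(f),(200,130),interpolation=cv2.INTER_AREA)
    return im,dict(m,eye=clamp(*np.array(tc)/1000)+Tn@e,rotation=Rot.from_matrix(Tn@Rr).as_quat())
im0,m0=old('pics/k7.png',254,(63.8,-1.3,154.7),-81.78)
jx=[toclamp(cast(m0,254+c/4,207.5,.069))[0]*1000 for c in(252,300)]
bx=[toclamp(cast(m0,254+c/4,207.5,.082))[0]*1000 for c in(425,512)]
def pos(im,mm):
    out=[]
    for (x0,x1),z in((jx,.069),(bx,.082)):
        A=rect(im0,m0,z);B=rect(im,mm,z);i0=int((x0-2.5-40)*4);i1=int((x1+2.5-40)*4)
        t=A[20:-20,i0:i1];r=cv2.matchTemplate(B[:,max(0,i0-80):i1+80],t,cv2.TM_CCOEFF_NORMED)
        _,v,_,l=cv2.minMaxLoc(r);out.append(((l[0]-min(80,i0))/4,round(v,2)))
    return out
if __name__=='__main__':
    print('jaw0',jx,'block0',bx)
    for f,a,tc in(('k3',254,(63.8,-1.3,154.7)),('k4',301,(23.3,-.9,154.8)),('k5',254,(63.8,-1.3,154.7)),('k6',300,(23.6,-1.,154.6)),('k8',277,(43.7,-.8,155.2))):
        print(f,pos(*old(f'pics/{f}.png',a,tc,-81.72)))
    im,_=optics.get_image('wrist');s=status.get_state();print(s['clock'],'now',pos(im,m),'Fx',s['force']@CX,toclamp(s['tcp_pos'])*1000)
E
python3 trk.py
```

```text
jaw0 [np.float64(92.38428409586264), np.float64(102.76832897116027)] block0 [np.float64(126.2967892333168), np.float64(144.1172392656593)]
k3 [(10.0, 0.55), (-2.5, 1.0)]
k4 [(-10.5, 0.86), (-2.25, 1.0)]
k5 [(-11.5, 0.92), (-2.5, 1.0)]
k6 [(0.5, 0.9), (-0.25, 1.0)]
k8 [(3.25, 0.77), (0.0, 1.0)]
14.3 now [(3.0, 0.76), (0.0, 1.0)] Fx 3.501247638854682 [ 43.71006469  -0.85292143 154.99835479]
```

>>> {"name": "jog_arm", "arguments": {
  "moves": [
    {"dx":0,"dy":-3,"dz":0,"ax":0,"ay":0,"az":0,"grip":1},
    {"dx":0,"dy":-3,"dz":0,"ax":0,"ay":0,"az":0,"grip":1},
    {"dx":0,"dy":-2,"dz":0,"ax":0,"ay":0,"az":0,"grip":1},
    {"dx":0,"dy":0,"dz":0,"ax":0,"ay":0,"az":0,"grip":1},
    {"dx":0,"dy":0,"dz":0,"ax":0,"ay":0,"az":0,"grip":1}
  ]
}}

```text
clock: 14.8
tcp_pos: [0.5853, 0.1033, 0.1552]
eef_rot: [0.997, 0.072, 0.0, 0.0]
force: [0.4, -6.8, 5.7]
finger_gap: 0.0004
grasp_force: 3.4
```

```bash
python3 trk.py | tail -1; python3 look.py pics/k9.png
```

```text
14.85 now [(6.0, 0.73), (0.0, 1.0)] Fx 7.116746656421556 [ 36.2695548   -0.8030975  155.16548641]
14.85 [ 36.3  -0.8 155.2] -81.73775523643506 F clamp x 7.116746656421556 [ 1.70501452 -6.93981536  5.34769833]
edges z68 [(np.float64(74.5), -11), (np.float64(88.5), -8), (np.float64(99.0), 10), (np.float64(110.0), -10), (np.float64(127.0), 10), (np.float64(131.5), 32), (np.float64(148.5), -27), (np.float64(162.0), 26), (np.float64(178.5), -11)]
crop col 285
```

>>> {"name": "jog_arm", "arguments": {
  "moves": [
    {"dx":0,"dy":-0.5,"dz":0,"ax":0,"ay":0,"az":0,"grip":1},
    {"dx":0,"dy":0,"dz":0,"ax":0,"ay":0,"az":0,"grip":1},
    {"dx":0,"dy":0,"dz":0,"ax":0,"ay":0,"az":0,"grip":1},
    {"dx":0,"dy":0,"dz":0,"ax":0,"ay":0,"az":0,"grip":1},
    {"dx":0,"dy":0,"dz":0,"ax":0,"ay":0,"az":0,"grip":1},
    {"dx":0,"dy":0,"dz":0,"ax":0,"ay":0,"az":0,"grip":1}
  ]
}}

```text
clock: 15.5
tcp_pos: [0.5853, 0.1037, 0.1552]
eef_rot: [0.997, 0.072, 0.001, 0.001]
force: [-0.7, -7.1, 6.1]
finger_gap: 0.0
grasp_force: 3.6
```

```bash
python3 trk.py | tail -1; python3 -c "
from plant import job_done
print(job_done())"
```

```text
15.55 now [(6.25, 0.75), (0.0, 1.0)] Fx 7.3288458263797605 [ 35.92002394  -0.81058918 155.17638214]
the job is handed in; nothing more can be done
None
```

I handed the job in at 15.5 s: the dial is on the long mark and the trigger is held so the pad is pushed back an estimated 5–8 mm (from camera tracking and push force), with the block against the anvil; no verdict came back, and I viewed 11 pictures, one over the limit of 10.

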